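# Unhook the brass glue weight and set it on the glued tile

## Task

Take the brass weight off the sprung-keeper hook it hangs on: holding its bail, push the orange keeper back with the bail until the bail comes out from under the hook's beak, then lift it over the beak and away. Set it down (do not drop it) upright in the middle of the dark red wooden tile on the white panel and let go; leave the iron weight hanging on its own hook.

Things in the scene. Friction and masses are not known exactly. Their poses are not given: they have to be found in the camera images.
- brass_weight_mid (a point): Yellow brass weight, 0.6 kg, hung upright on either hook: disc 64 across, 22 thick, with a stiff upright bail, 48 wide over its two flat legs (6 thick), 10 thick; opening 36 wide, 70 tall under a 10 mm top bar; 102 tall in all. Point: on its axis half-way up, 51 mm below the bar's top. x along the bar, at first parallel to the rack's x. Grip across the legs' outsides just under the bar.
- hook_rack: Fixed rack, 2 hooks; z up. Seats at x -70 and +70, y 0, 118 mm over this origin (base underside). Arm along y, 12 wide, 14 deep; beak over the bar y -16 to 8, top 141. Orange keeper at y 8.5 slides to +y up to 40 (3 to 9 N). Bar leaves the beak pushed 14+ to +y (25 is good), clears it raised 23+ (40 good; at 56 the disc hits the arm), goes off to -y, free by -55. Posts at y 98, 146 high.
- red_tile_top (a point): Centre of the top face of the dark red wooden tile: fixed, level, 104 mm square, 8 mm thick, on a white panel, its top 14 mm above the table; x and y along its edges, z up. A pale plywood tile of the same size lies beside it on the panel: not that one.
- iron_weight_mid (a point): The iron weight, dark grey with a blue band round its disc, on the other hook; it stays there. Same shape and size as the brass one. This point lies on its axis half-way up, 51 mm above its underside (both weights hang 26 mm above the table). The two hooks are 140 mm apart.
Things that resemble listed ones, but are neither listed nor needed, are in the scene too. Of the things shaped like the part that bears brass_weight_mid, the brass one is meant.

How it is judged:
By the outcome, as a careful person would: the job done as asked, in the order asked, and still so for the second after the job is handed in, with the robot touching nothing.
It also fails if it takes over 43 s, if anything falls off the work surface, if the arm or the gripper's body presses on something with over 40 N, if the wrist force passes 120 N, or if a joint passes its speed limit or range.

## Robot

A 7-joint arm with a two-finger parallel gripper is mounted at the origin on the work surface. World frame = base frame: x ahead of the robot, y to its left, z up, the work surface at z = 0. Lengths are in m, angles in rad, forces in N, time in s.
With the tool pointing down it reaches from about 0.4 to 0.85 m from the base axis. Payload 10.4 kg.
Tool frame: the origin (TCP) lies at the very end of the fingers, on their centre line; the grasp point (between the pads) lies 19 mm behind it (manip.grip_point_offset is the z of the grasp point in the tool frame, in m); z points along the fingers, y is the direction in which the jaws open and shut (so a half turn about z gives the same grasp; the last joint's range is limited). The gripper opens to 85 mm and grips with 20 to 120 N. Pads are 22 mm wide; open, the fingers measure 114 mm over their backs; the gripper's body (76 mm by 85 mm) begins 54 mm behind the grasp point. The pads swing forward as they close: fully open they stand 13 mm farther back than shut.
Start: joints at [1.204, 0.332, -0.065, 1.46, 0.022, 1.35, -0.088], TCP at [0.211, -0.588, 0.231] pointing down, gripper open.
Joint ranges: [-2.6, 2.6], [-0.5, 2.12], [-1.47, 1.34], [0.16, 2.42], [-1.27, 4.41], [0.06, 2.06], [-2.6, 2.6]. Speed limits (rad/s): [2.22, 2.22, 2.79, 2.79, 3.14, 3.14, 3.14].

## Interface

Orientations are given as a unit quaternion [x, y, z, w].
In Python, from workcell import manip, camera, get_calibration, hand_in gives the robot as it stands.
- The arm moves only by the shell command python3 -m pendant 'ROWS' [FORCE]. ROWS is JSON, a list of rows, each a list of 5 numbers: the shift along the tool's x, y, z in units of 40 mm (1.0 is 40 mm), then the turn about the tool's z in units of 6 degrees (1.0 is 6 degrees), then the closure, from 0 (fully open) to 1 (shut). A call has 1 to 5 rows; each row is the pose to reach, as a shift and turn from the pose commanded when the call began, along the tool's axes at that moment; what a row does not reach only later rows make up. A row lasts 1/8 s, in which the tool goes at most 62.5 mm and 10.7 degrees, less where a joint would pass 70% of its speed; a pose out of reach is approached as far as the arm can. A call with a gripper value outside its range is refused whole. The fingers move at their own pace and stop on an object; FORCE is the grip in N (left out, the last holds). Time passes only in rows, so rows that repeat a pose let the fingers close. It gives the time, the measured TCP pose, the force and the opening at its end, in the units of the state.
- manip.get_obs(): the state, without advancing time (a new reading comes with each control period).
- camera(name): name is "side" or "top" or "wrist"; returns (picture, depth): 400x640x3 uint8, red, green, blue; 400x640 float32, m along the optical axis (not along the pixel's ray), 0 where there is no reading.
- get_calibration(name): a dict with "vfov" (degrees; the focal length in pixels is half the picture's height over the tangent of half this angle, whatever the lens; pixels are square), "cx", "cy" (the principal point, pixels), "position" and "rotation" of the camera in the world. Camera axes: x right, y down, z forward; pixel columns grow to the right and rows downward; lengths in m; the calibration is good to about 2 mm. A picture is of the moment at which its call begins: read the wrist's pose just before it. get_calibration takes no time and is no camera call; for the wrist camera it gives the pose at the moment of the call.
- hand_in(): hands the job in, once; it reports no verdict.
The state is a dict: "clock": time; "joint_pos": joint angles; "joint_velocities": joint speeds; "tau": joint torques, N m; "position": TCP position; "ee_rot": TCP orientation; "ft_force": force on the tool from outside, world axes, zero at the start; "torque": the same for the moment, N m; "grip_width": opening from 0.0 (shut) to 1.0 (fully open).
Only numpy, scipy, OpenCV 4.12 (cv2) and the standard library are available. Lean on these libraries where they do the work, as an engineer would, in place of code of your own. Each camera call takes 0.05 s, during which the arm holds its last target.

## Working session

There is one attempt and no reset: what is moved stays moved. The work goes in short steps, Python scripts to look and compute and a shell command to move; the robot and the scene stay as the last step left them, time stands still between calls to the robot, and variables do not carry over. Pictures are saved under pics/ and viewed, and the job is handed in when it is done.

```bash
mkdir -p pics; ls
python3 - <<'E'
from workcell import manip, camera, get_calibration
import cv2
print(manip.get_obs(), manip.grip_point_offset)
for n in ["side","top","wrist"]:
    c=get_calibration(n); print(n,c)
    p,d=camera(n); cv2.imwrite(f"pics/{n}0.png",p[:,:,::-1])
    import numpy as np; np.save(f"pics/{n}0d.npy",d)
E
```

```text
pics
{'clock': 0.0, 'joint_pos': array([ 1.20438821,  0.33287833, -0.06469119,  1.46092484,  0.02157907,
        1.34988275, -0.08847629]), 'joint_velocities': array([ 0.00060881,  0.00094493, -0.00019664, -0.00043613,  0.00052116,
       -0.0015585 ,  0.00114485]), 'tau': array([-1.43229274e-03, -6.25438571e+01,  4.84834844e-02, -3.91607738e+01,
        1.62235228e-02,  9.89321445e-03, -3.39570795e-05]), 'position': array([ 0.21054664, -0.5880826 ,  0.23051973]), 'ee_rot': array([ 9.85257918e-01,  1.71074094e-01, -1.42265472e-04, -6.84795560e-04]), 'ft_force': array([ 0.83091071, -0.20319205, -0.42069014]), 'torque': array([ 0.06361394, -0.00307637, -0.00861076]), 'grip_width': 1.0003742967105689} -0.0187
side {'vfov': 55.98908615764094, 'cx': 315.62375626472743, 'cy': 208.22081626701993, 'position': array([ 0.26108122, -0.44267469,  0.48649046]), 'rotation': array([ 0.86710804, -0.23083499,  0.10950886, -0.42760574])}
top {'vfov': 51.39055862748407, 'cx': 320.4754653257066, 'cy': 201.74331199299553, 'position': array([0.32172013, 0.01793562, 0.95156886]), 'rotation': array([-0.69575106,  0.71011764, -0.07812232,  0.07456739])}
wrist {'vfov': 58.53581369273928, 'cx': 320.1091668027597, 'cy': 202.6239043144551, 'position': array([ 0.28432146, -0.56139228,  0.37277085]), 'rotation': array([ 0.80788454, -0.56903596, -0.08873849,  0.12508445])}
```

View pics/side0.png

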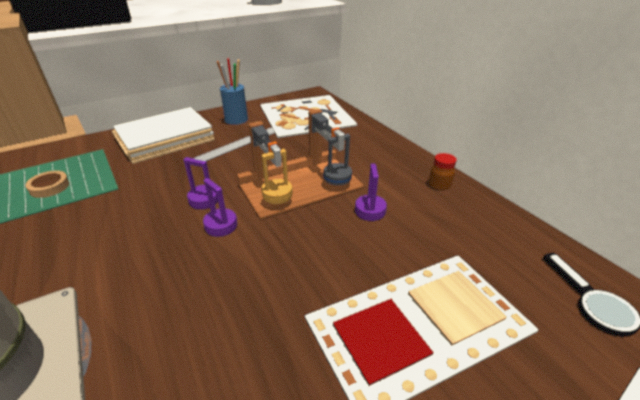

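View pics/top0.png

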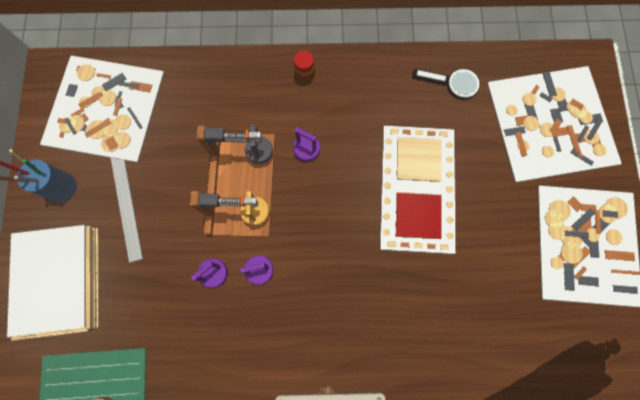

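View pics/wrist0.png

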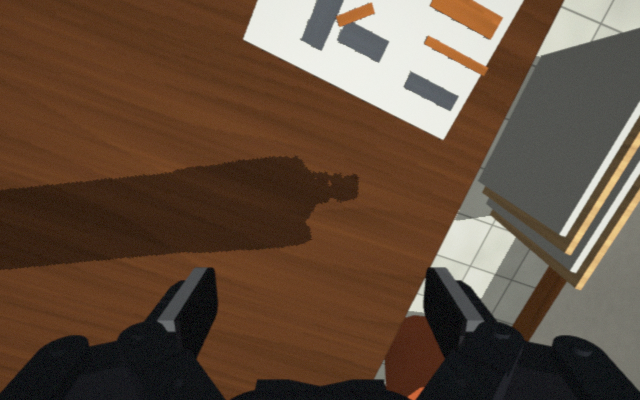

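Side view: brass weight at (276,185), bail top at about (274,155). Iron weight at (338,165). Purple look-alikes at (200,195), (220,220) and (370,205). Red tile centre is at (383,340), pale tile at (457,306). In the top view: brass (255,211), iron (258,150), red tile (419,216).

```bash
cat > h.py <<'E'
import numpy as np, cv2
from scipy.spatial.transform import Rotation as R
from workcell import get_calibration
def cloud(d,c):
    h,w=d.shape; f=h/2/np.tan(np.radians(c["vfov"]/2))
    v,u=np.mgrid[:h,:w]
    P=np.stack([(u-c["cx"])/f*d,(v-c["cy"])/f*d,d],-1)
    return P@R.from_quat(c["rotation"]).as_matrix().T+c["position"]
def ray(uv,c,z):
    f=200/np.tan(np.radians(c["vfov"]/2))
    r=R.from_quat(c["rotation"]).as_matrix()@np.array([(uv[0]-c["cx"])/f,(uv[1]-c["cy"])/f,1])
    return c["position"]+r*(z-c["position"][2])/r[2]
E
python3 - <<'E'
from h import *
for n in ["side","top"]:
    c=get_calibration(n); p=cv2.imread(f"pics/{n}0.png"); d=np.load(f"pics/{n}0d.npy")
    X=cloud(d,c); hsv=cv2.cvtColor(p,cv2.COLOR_BGR2HSV)
    print(n,R.from_quat(c["rotation"]).as_matrix().round(2).tolist())
    roi=np.zeros(d.shape,bool)
    red=cv2.inRange(hsv,(0,200,80),(6,255,200))|cv2.inRange(hsv,(174,200,80),(180,255,200))
    cs,_=cv2.findContours(red,0,2); k=max(cs,key=cv2.contourArea)
    r=cv2.minAreaRect(k); B=cv2.boxPoints(r); 
    pts=np.array([ray(q,c,0.014) for q in k[:,0]]); rr=cv2.minAreaRect((pts[:,:2]*1000).astype(np.float32)); print("red",r[0],rr)
    br=cv2.inRange(hsv,(18,120,90),(30,255,255))
    box=(245,130,310,215) if n=="side" else (230,185,280,235)
    m=np.zeros_like(br); m[box[1]:box[3],box[0]:box[2]]=br[box[1]:box[3],box[0]:box[2]]
    Y=X[m>0]; Y=Y[d[m>0]>0]; print("brass",len(Y),np.percentile(Y,[2,50,98],axis=0).round(3).tolist())
    for lo,hi in [(0.02,0.06),(0.06,0.11),(0.11,0.135)]:
        q=Y[(Y[:,2]>lo)&(Y[:,2]<hi)]; 
        if len(q)>3: print(lo,len(q),q.mean(0).round(4),q.min(0).round(4),q.max(0).round(4))
    b=(225,90,380,225) if n=="side" else (180,110,290,250)
    cv2.imwrite(f"pics/{n}crop.png",cv2.resize(p[b[1]:b[3],b[0]:b[2]],None,fx=5 if n=="side" else 4,fy=5 if n=="side" else 4,interpolation=2)[:600])
E
```

```text
side [[0.87, -0.31, 0.39], [-0.49, -0.53, 0.69], [-0.01, -0.79, -0.61]]
red (382.532958984375, 337.74462890625) ((492.21063232421875, -215.83004760742188), (100.62488555908203, 100.44922637939453), 85.54913330078125)
brass 702 [[0.476, 0.127, 0.031], [0.499, 0.153, 0.048], [0.529, 0.179, 0.128]]
0.02 521 [0.5014 0.1469 0.0455] [0.4741 0.1253 0.0285] [0.534  0.1827 0.0596]
0.06 79 [0.4992 0.1552 0.0869] [0.4807 0.1515 0.0605] [0.5266 0.1999 0.1099]
0.11 101 [0.5005 0.156  0.1233] [0.481  0.1513 0.1108] [0.5281 0.1923 0.1288]
top [[-0.02, -0.98, 0.21], [-1.0, 0.02, -0.01], [0.0, -0.21, -0.98]]
red (305.0487976074219, 62.56098556518555) ((883.5567016601562, 42.000518798828125), (22.298603057861328, 22.520978927612305), 34.931365966796875)
brass 512 [[0.475, 0.13, 0.042], [0.496, 0.154, 0.049], [0.527, 0.185, 0.13]]
0.02 408 [0.4981 0.1533 0.0481] [0.4733 0.1281 0.0339] [0.5317 0.1877 0.0586]
0.06 19 [0.4831 0.1574 0.0852] [0.4806 0.1435 0.0623] [0.5008 0.1629 0.1078]
0.11 85 [0.4984 0.1582 0.1265] [0.4809 0.1416 0.1108] [0.5263 0.1649 0.1325]
```

```bash
ls pics
```

```text
side0.png
side0d.npy
sidecrop.png
top0.png
top0d.npy
topcrop.png
wrist0.png
wrist0d.npy
```

View pics/sidecrop.png

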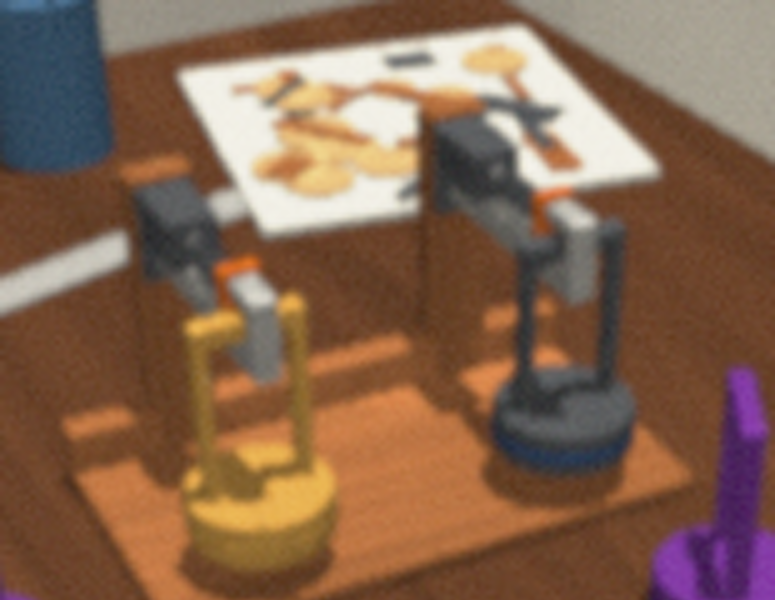

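View pics/topcrop.png

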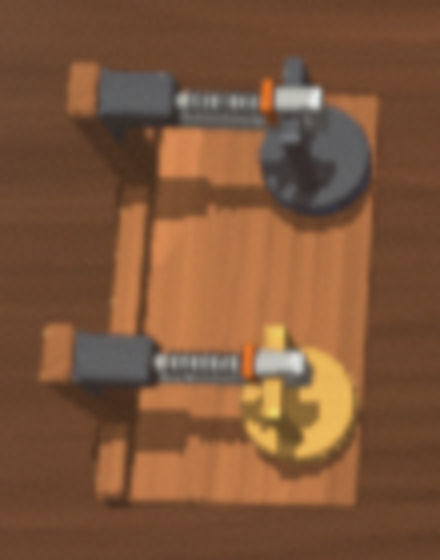

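The candidates are brass (276,185), iron (338,165) and the purples (200,195), (220,220), (370,205), all in the side view. The crop confirms the yellow weight on the left-hand hook. It is the only brass one; the iron has the blue band and the purples stand on the table. Next I'll swing toward the rack along a path that keeps enough radius.

```bash
python3 -m pendant '[[1.4,-0.65,0,-1.6,0],[2.8,-1.3,0,-3.2,0],[4.2,-1.95,0,-4.8,0],[5.6,-2.6,0,-6.4,0],[7,-3.2,0,-8,0]]'
python3 - <<'E'
from h import *
c=get_calibration("top"); p=cv2.imread("pics/top0.png"); d=np.load("pics/top0d.npy"); X=cloud(d,c); hsv=cv2.cvtColor(p,cv2.COLOR_BGR2HSV)
m=cv2.inRange(hsv,(0,200,80),(6,255,220))|cv2.inRange(hsv,(174,200,80),(180,255,220)); m[:, :380]=0
k=max(cv2.findContours(m,0,2)[0],key=cv2.contourArea)
pts=np.array([ray(q,c,0.014) for q in k[:,0]]); print("red",cv2.minAreaRect((pts[:,:2]*1000).astype(np.float32)))
# panel in top
m=cv2.inRange(hsv,(0,0,170),(180,60,255)); m[:, :370]=0; m[:,470:]=0;m[:110]=0;m[270:]=0
k=max(cv2.findContours(m,0,2)[0],key=cv2.contourArea); pts=np.array([ray(q,c,0.006) for q in k[:,0]]); print("panel",cv2.minAreaRect((pts[:,:2]*1000).astype(np.float32)))
# rack base
m=cv2.inRange(hsv,(5,120,120),(16,230,255)); z=np.zeros_like(m); z[125:245,200:280]=m[125:245,200:280]
cs=cv2.findContours(z,0,2)[0]
# base right edge
for r in range(140,232,15):
    cols=np.where(z[r,200:280])[0]
    if len(cols): q=(cols.max()+200,r); print(q,ray(q,c,0.012).round(4))
# bar pts
Y=X[185:235,230:280][cv2.inRange(hsv[185:235,230:280],(18,120,90),(30,255,255))>0]
q=Y[Y[:,2]>0.118]; print(len(q),np.polyfit(q[:,0],q[:,1],1),q.mean(0), q[:,0].min(),q[:,0].max())
# orange keepers
m=cv2.inRange(hsv,(3,200,150),(12,255,255)); n,l,s,ce=cv2.connectedComponentsWithStats(m)
for i in range(1,n):
    if s[i,4]>8 and 200<ce[i][0]<290 and 110<ce[i][1]<240: print("kp",ce[i],s[i,4],ray(ce[i],c,0.14).round(4))
E
```

```text
clock: 0.78
position: [0.4322, -0.3719, 0.2313]
ee_rot: [0.829, 0.559, -0.0, 0.0]
ft_force: [1.2, -0.7, 0.2]
grip_width: 1.0
red ((445.1099853515625, -250.84738159179688), (1.5639976263046265, 4.994693279266357), 42.3076286315918)
panel ((560.090087890625, -219.10548400878906), (169.80247497558594, 301.05279541015625), 85.45500183105469)
(np.int64(274), 140) [0.6816 0.119  0.012 ]
(np.int64(245), 155) [0.6453 0.1876 0.012 ]
(np.int64(272), 170) [0.6069 0.1235 0.012 ]
(np.int64(271), 185) [0.5705 0.1257 0.012 ]
(np.int64(270), 200) [0.5347 0.1278 0.012 ]
(np.int64(240), 215) [0.5007 0.1965 0.012 ]
(np.int64(269), 230) [0.4646 0.1297 0.012 ]
81 [ 0.58638944 -0.13568059] [0.49520814 0.15470423 0.14794936] 0.3217201289629691 0.5262929605013252
```

```bash
python3 -m pendant '[[1.4,-0.33,0,0,0],[2.8,-0.66,0,0,0],[4.2,-0.99,0,0,0],[5.6,-1.32,0,0,0],[7,-1.65,0,0,0]]'
python3 -m pendant '[[1.2,-0.3,0,-1.1,0],[2.4,-0.55,0,-2.2,0],[3.6,-0.8,0,-3.2,0],[3.6,-0.8,0,-3.2,0]]'
python3 - <<'E'
from h import *
from workcell import camera,manip
c=get_calibration("wrist"); p,d=camera("wrist"); cv2.imwrite("pics/w1.png",p[:,:,::-1]); np.save("pics/w1d.npy",d)
import pickle; pickle.dump(c,open("pics/w1c.pkl","wb")); o=manip.get_obs(); print(o["position"],o["ee_rot"],o["joint_pos"])
E
```

```text
clock: 1.4
position: [0.4762, -0.0876, 0.2313]
ee_rot: [0.831, 0.557, -0.0, 0.0]
ft_force: [0.5, -0.0, 0.7]
grip_width: 1.0
clock: 1.9
position: [0.5012, 0.0602, 0.2313]
ee_rot: [0.723, 0.691, 0.001, -0.0]
ft_force: [0.2, -0.9, 0.1]
grip_width: 1.004
[0.50119808 0.05753662 0.23111412] [ 7.24880534e-01  6.88874554e-01 -1.84356159e-05 -2.44255210e-04] [ 0.4758292   0.12361668 -0.72531165  1.74162616  0.084373    1.30842483
 -0.31856229]
```

View pics/w1.png

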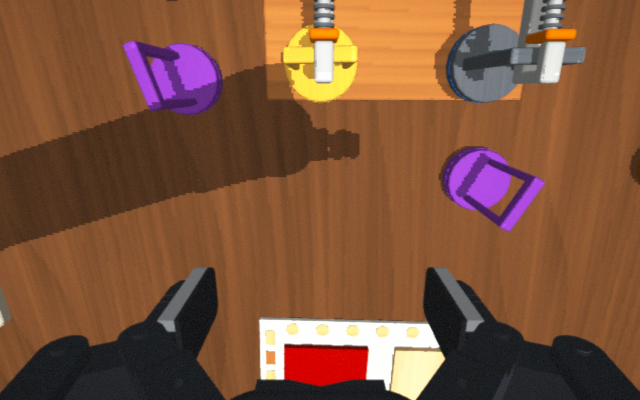

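The wrist view shows the brass bar at (320,55) with the beak over it at (323,62), the iron bar at (547,55), the keepers at (323,34) and (551,34), and the base front edge at row 100.

Run:
```python
from h import *
import pickle
c=pickle.load(open("pics/w1c.pkl","rb")); p=cv2.imread("pics/w1.png"); d=np.load("pics/w1d.npy"); X=cloud(d,c); hsv=cv2.cvtColor(p,cv2.COLOR_BGR2HSV)
ye=cv2.inRange(hsv,(22,150,100),(32,255,255)); ye[120:]=0; ye[:,:270]=0; ye[:,370:]=0
Y=X[ye>0]; q=Y[(Y[:,2]>0.115)&(Y[:,2]<.14)]
print("bar n",len(q),"z",np.median(q[:,2]),q.min(0),q.max(0)); 
# bar mask -> rays at z=.128
m=((ye>0)&(X[:,:,2]>0.115)&(X[:,:,2]<.14)).astype(np.uint8)
u=np.argwhere(m); P=np.array([ray((b,a),c,0.128) for a,b in u])
print("bar rect",cv2.minAreaRect((P[:,:2]*1000).astype(np.float32)))
disc=Y[(Y[:,2]>0.035)&(Y[:,2]<.055)]; print("disc",disc.min(0),disc.max(0),(cv2.minEnclosingCircle((disc[:,:2]*1000).astype(np.float32))))
# base front edge
o=cv2.inRange(hsv,(5,100,150),(20,255,255)); E=[]
for col in list(range(270,286,2))+list(range(362,440,6)):
    r=np.where(o[80:115,col])[0]
    if len(r): E.append(ray((col,80+r.max()),c,0.012))
E=np.array(E); s=np.polyfit(E[:,0],E[:,1],1); print("edge",s,np.degrees(np.arctan(s[0])))
kp=cv2.inRange(hsv,(8,220,180),(16,255,255)); n,l,st,ce=cv2.connectedComponentsWithStats(kp)
K=[]
for i in range(1,n):
    if st[i,4]>60 and ce[i][1]<60 and st[i,2]<60: z=np.median(X[l==i][:,2]); print("kp",ce[i],st[i],z,ray(ce[i],c,z))
bk=cv2.inRange(hsv,(0,0,170),(180,50,255)); n,l,st,ce=cv2.connectedComponentsWithStats(bk)
for i in range(1,n):
    if st[i,4]>100 and ce[i][1]<100: z=np.median(X[l==i][:,2]); print("beak",ce[i],z,ray(ce[i],c,z))
# side: red tile
```

```text
bar n 799 z 0.12742066056859233 [0.48308448 0.15477936 0.12516087] [0.52954946 0.1651328  0.13045668]
bar rect ((506.3683776855469, 160.1551513671875), (9.569673538208008, 46.16742706298828), 88.23688507080078)
disc [0.47954793 0.12938548 0.04419658] [0.53712734 0.18732627 0.05207243] ((506.660888671875, 160.2168731689453), 31.197956085205078)
edge [-0.07805216  0.16946993] -4.46301069430893
kp [321.73228346  34.08661417] [309  28  29  11 127] 0.14291228935877923 [0.50792128 0.16939241 0.14291229]
kp [560.3902439   34.01219512] [546  29  31  10 164] 0.14277081934187213 [0.64856887 0.16284939 0.14277082]
beak [323.56986301  60.99315068] 0.14041209433529375 [0.50838423 0.15474162 0.14041209]
beak [552.65945946  61.73783784] 0.14033852092520901 [0.64777172 0.14778909 0.14033852]
```

```bash
python3 -m pendant '[[1.3,0,0,0,0],[2.57,0,0.3,0,0],[2.57,0,1.2,0,0],[2.57,0,2.1,0,0],[2.57,0,2.5,0,0]]'; python3 -m pendant '[[0,0,0,0,0]]'
python3 - <<'E'
from h import *
from workcell import camera,manip
o=manip.get_obs(); print(o["position"],2*np.degrees(np.arctan2(o["ee_rot"][1],o["ee_rot"][0])))
for n in ["wrist","side"]:
    p,d=camera(n); cv2.imwrite(f"pics/{n}2.png",p[:,:,::-1]); np.save(f"pics/{n}2d.npy",d)
E
```

```text
clock: 2.58
position: [0.5063, 0.1568, 0.1293]
ee_rot: [0.727, 0.687, -0.001, -0.0]
ft_force: [-1.2, 0.1, 0.7]
grip_width: 1.002
clock: 2.7
position: [0.5068, 0.1576, 0.1308]
ee_rot: [0.726, 0.687, -0.001, -0.0]
ft_force: [0.5, 0.5, -0.1]
grip_width: 0.998
[0.50675355 0.1575523  0.13081447] 86.81430195862727
```

View pics/wrist2.png

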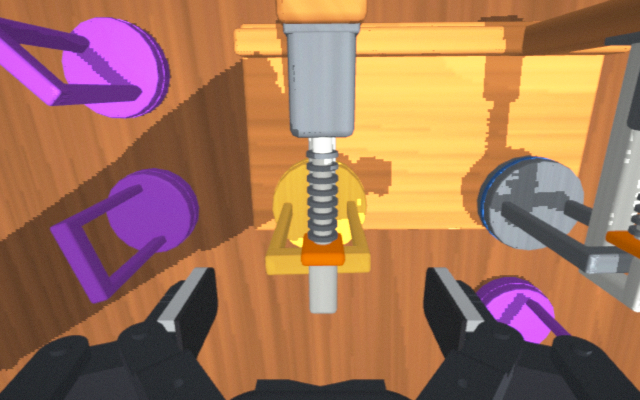

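View pics/side2.png

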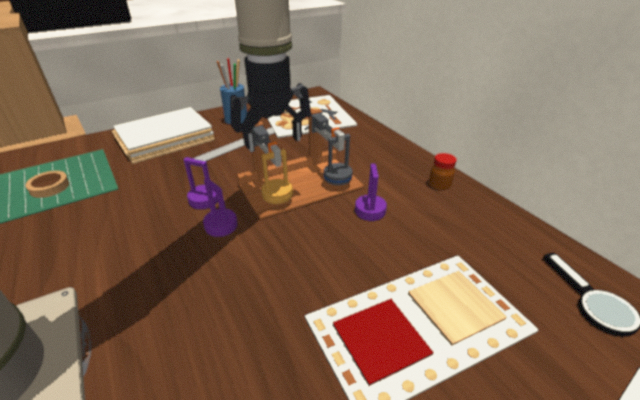

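The wrist view shows the bail at (318,258), centred between the fingers, which stand at x 215 and 425. Next I'll descend and grip.

```bash
python3 -m pendant '[[0.05,0,0.5,0,0],[0.05,0,0.95,0,0],[0.05,0,0.95,0,0.3],[0.05,0,0.95,0,0.6],[0.05,0,0.95,0,0.8]]' 60; python3 -m pendant '[[0,0,0,0,0.8],[0,0,0,0,0.8],[0,0,0,0,0.8]]' 60
python3 - <<'E'
from h import *
from workcell import camera,manip
o=manip.get_obs(); print(o["position"],o["ft_force"],o["grip_width"])
for n in ["wrist"]:
    p,d=camera(n); cv2.imwrite(f"pics/{n}3.png",p[:,:,::-1])
E
```

```text
clock: 3.42
position: [0.5075, 0.1608, 0.0939]
ee_rot: [0.726, 0.688, 0.0, 0.0]
ft_force: [-0.8, 0.6, 0.6]
grip_width: 0.554
clock: 3.8
position: [0.5075, 0.1608, 0.0938]
ee_rot: [0.726, 0.688, 0.0, 0.0]
ft_force: [-1.1, 0.7, 6.1]
grip_width: 0.555
[0.50745675 0.16078869 0.09384702] [-1.06463013  0.73484255  6.0546519 ] 0.5550281313079114
```

View pics/wrist3.png

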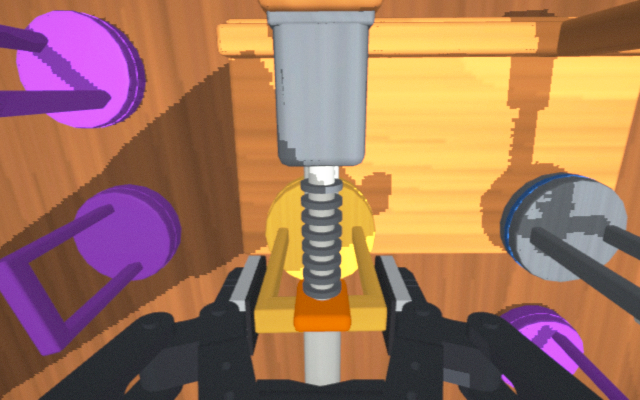

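The bail is gripped, opening 0.555 (about 47 mm), with the bar behind the beak and the keeper at (322,305). Next I'll push along rack +y, easing the seat load slightly.

```bash
python3 -m pendant '[[0,0,-0.03,0,0.8],[0.15,0,-0.03,0,0.8],[0.3,0,-0.03,0,0.8]]' 80;  python3 -m pendant '[[0.1,0,0,0,0.8],[0.2,0,0,0,0.8],[0.35,0,0,0,0.8],[0.35,0,0,0,0.8]]'
python3 - <<'E'
from h import *
from workcell import camera,manip
o=manip.get_obs(); print(o["position"],o["ft_force"],o["grip_width"])
p,d=camera("wrist"); cv2.imwrite(f"pics/w4.png",p[:,:,::-1])
E
```

```text
clock: 4.22
position: [0.5074, 0.1711, 0.094]
ee_rot: [0.726, 0.687, -0.001, 0.0]
ft_force: [-1.7, -7.0, 0.6]
grip_width: 0.545
clock: 4.72
position: [0.5081, 0.1852, 0.094]
ee_rot: [0.726, 0.687, -0.001, 0.0]
ft_force: [-2.2, -5.7, 1.4]
grip_width: 0.544
[0.50814495 0.18522392 0.09398084] [-2.16989243 -5.65688058  1.41638938] 0.5444088359660347
```

View pics/w4.png

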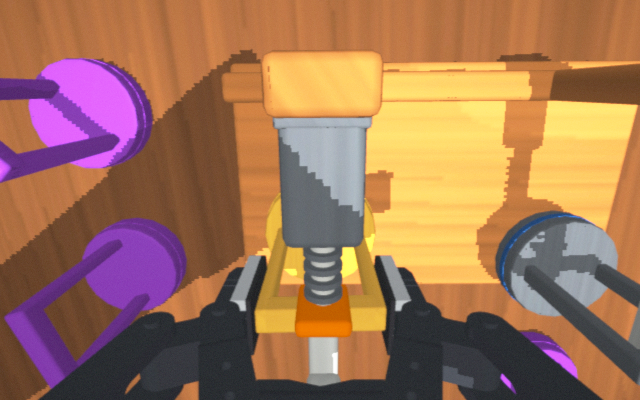

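The keeper is pushed 24 mm, the spring is compressed, and the bar has stayed in the grip. Next I'll lift 40 mm.

```bash
python3 -m pendant '[[0,0,-0.35,0,0.8],[0,0,-0.7,0,0.8],[0,0,-1.02,0,0.8],[0,0,-1.02,0,0.8]]'
python3 - <<'E'
from h import *
from workcell import camera,manip
o=manip.get_obs(); print(o["position"],o["ft_force"],o["grip_width"])
for n in ["wrist","side"]:
    p,d=camera(n); cv2.imwrite(f"pics/{n}5.png",p[:,:,::-1])
    if n=="side": cv2.imwrite(f"pics/{n}5c.png",cv2.resize(p[70:220,200:400,::-1],None,fx=4,fy=4,interpolation=2))
E
```

```text
clock: 5.28
position: [0.5088, 0.1873, 0.136]
ee_rot: [0.726, 0.688, 0.001, 0.0]
ft_force: [0.7, 0.0, -4.8]
grip_width: 0.547
[0.50878575 0.18729618 0.13597766] [ 0.74482935  0.01237372 -4.7967762 ] 0.5470452813139709
```

View pics/wrist5.png

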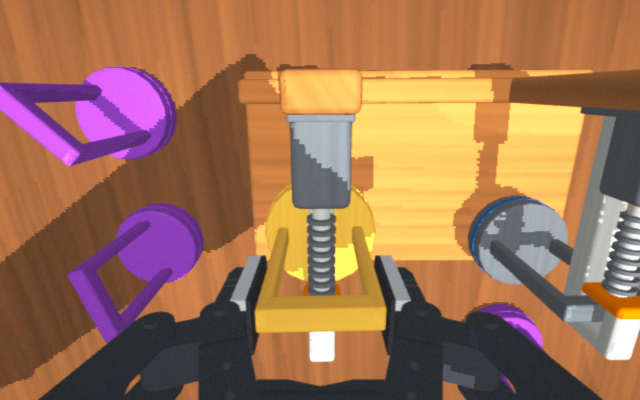

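View pics/side5c.png

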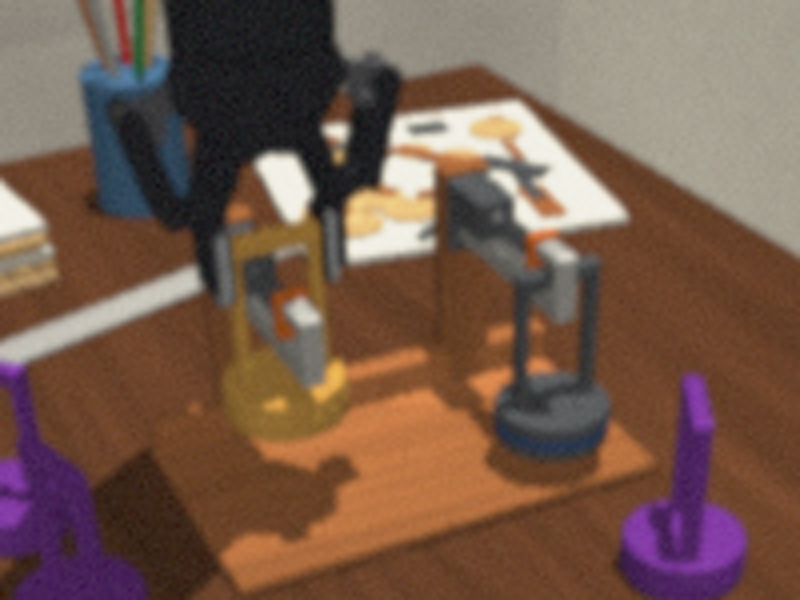

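The bar is above the beak, the keeper has sprung forward, and the load is about 5 N. Next I'll go straight out along −y.

```bash
python3 -m pendant '[[-0.6,0,0,0,0.8],[-1.2,0,0,0,0.8],[-1.9,0,0,0,0.8],[-2.6,0,0,0,0.8],[-3.2,0,0,0,0.8]]'
python3 - <<'E'
from h import *
from workcell import camera,manip
o=manip.get_obs(); print(o["position"],o["ft_force"],o["grip_width"],2*np.degrees(np.arctan2(o["ee_rot"][1],o["ee_rot"][0])))
c=get_calibration("side"); p,d=camera("side"); p=np.ascontiguousarray(p[:,:,::-1]); cv2.imwrite("pics/side6.png",p)
# red tile, corners both views
for n in ["side","top"]:
    c=get_calibration(n); im=cv2.imread(f"pics/{n}0.png"); hsv=cv2.cvtColor(im,cv2.COLOR_BGR2HSV)
    m=cv2.inRange(hsv,(0,180,60),(8,255,230))|cv2.inRange(hsv,(172,180,60),(180,255,230)); m[:150]=0
    k=max(cv2.findContours(m,0,2)[0],key=cv2.contourArea)
    pts=np.array([ray(q,c,0.014) for q in k[:,0]]); print(n,cv2.minAreaRect((pts[:,:2]*1000).astype(np.float32)))
E
```

```text
clock: 6.0
position: [0.501, 0.0577, 0.1346]
ee_rot: [0.726, 0.688, -0.0, -0.0]
ft_force: [0.2, 0.2, -4.9]
grip_width: 0.545
[0.50103971 0.05769601 0.13463219] [ 0.24191345  0.23236903 -4.89364921] 0.5448782396956433 86.88781550250958
side ((492.29644775390625, -215.55323791503906), (101.47296905517578, 101.48469543457031), 85.74913787841797)
top ((491.504638671875, -212.2281036376953), (95.91673278808594, 96.84370422363281), 85.30522918701172)
```

View pics/side6.png

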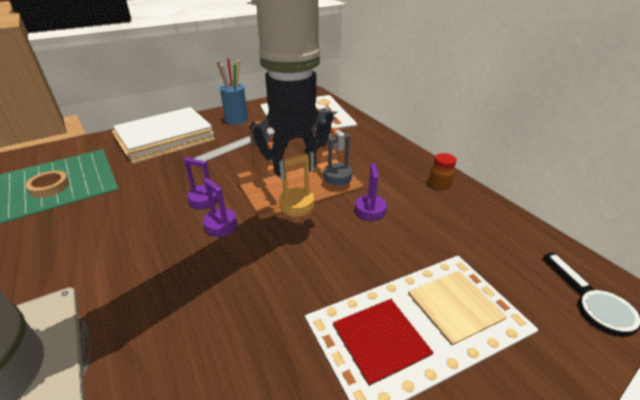

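The weight hangs free at (297,203) in the side view and the iron is still on its hook. The tile centre is about (0.492, −0.2145), and the two views agree within 3 mm. Next I'll carry it over.

```bash
python3 -m pendant '[[-1.2,0.02,0,0,0.8],[-2.6,0.05,0,0.1,0.8],[-4,0.08,0,0.2,0.8],[-5.4,0.11,0,0.2,0.8],[-6.4,0.14,0,0.2,0.8]]'; python3 -m pendant '[[-0.4,0,0.2,0,0.8],[-0.4,0,0.7,0,0.8],[-0.4,0,1,0,0.8],[-0.4,0,1,0,0.8],[-0.4,0,1,0,0.8]]'
python3 - <<'E'
from h import *
from workcell import camera,manip
o=manip.get_obs(); print(o["position"],o["ft_force"],o["grip_width"],2*np.degrees(np.arctan2(o["ee_rot"][1],o["ee_rot"][0])))
for n in ["side","top","wrist"]:
    p,d=camera(n); cv2.imwrite(f"pics/{n}7.png",p[:,:,::-1]); np.save(f"pics/{n}7d.npy",d)
p=cv2.imread("pics/side7.png"); cv2.imwrite("pics/side7c.png",cv2.resize(p[200:400,290:550],None,fx=3,fy=3,interpolation=2))
E
```

```text
clock: 6.68
position: [0.4925, -0.1998, 0.1346]
ee_rot: [0.734, 0.679, -0.0, -0.0]
ft_force: [0.9, 1.0, -4.7]
grip_width: 0.543
clock: 7.3
position: [0.4926, -0.2127, 0.0958]
ee_rot: [0.733, 0.68, 0.0, 0.0]
ft_force: [-0.4, -0.6, -4.9]
grip_width: 0.543
[ 0.49257894 -0.21273943  0.09582433] [-0.43184772 -0.61373232 -4.93433426] 0.5428894692360648 85.7479855173184
```

View pics/side7c.png

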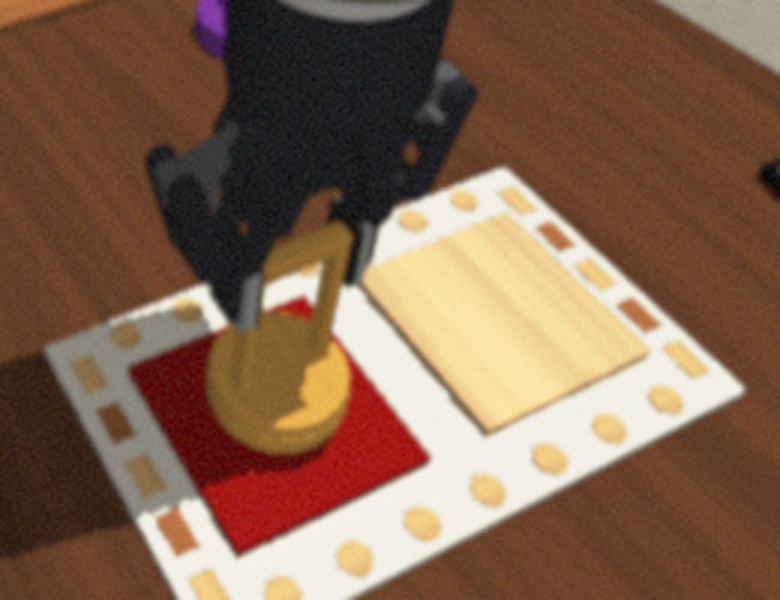

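View pics/wrist7.png

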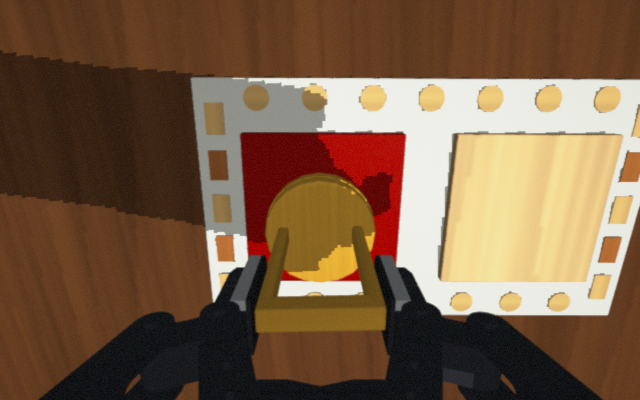

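Run:
```python
from h import *
c=get_calibration("wrist"); p=cv2.imread("pics/wrist7.png"); d=np.load("pics/wrist7d.npy"); hsv=cv2.cvtColor(p,cv2.COLOR_BGR2HSV); X=cloud(d,c)
m=(cv2.inRange(hsv,(0,180,60),(8,255,255))|cv2.inRange(hsv,(172,180,60),(180,255,255))); m[:,:230]=0; m[:,420:]=0
P=np.array([ray((b,a),c,0.014) for a,b in np.argwhere(m)]); print("tile",cv2.minAreaRect((P[:,:2]*1000).astype(np.float32)))
y=cv2.inRange(hsv,(20,150,50),(32,255,255)); y[:,:260]=0;y[:,380:]=0; y[300:]=0
Y=X[y>0]; D=Y[(Y[:,2]>0.03)&(Y[:,2]<.06)]; print(np.median(D[:,2])); D=D[abs(D[:,2]-np.median(D[:,2]))<.004]; print("disc",cv2.minEnclosingCircle((D[:,:2]*1000).astype(np.float32)))
t=X[m>0]; print("tile z",np.median(t[:,2]))
```

```text
tile ((494.76068115234375, -212.0341796875), (102.03096771240234, 101.988525390625), 85.65601348876953)
0.04945900168286643
disc ((493.2620544433594, -213.17694091796875), 31.519380569458008)
tile z 0.013531861500324038
```

It is centred within 2 mm. The remaining drop is about 13.5 mm.

```bash
python3 -m pendant '[[0,0,0.15,0,0.8],[0,0,0.27,0,0.8],[0,0,0.3,0,0.8],[0,0,0.3,0,0.8]]';  python3 -m pendant '[[0,0,0.02,0,0.8],[0,0,0.02,0,0.8]]'
```

```text
clock: 7.95
position: [0.492, -0.2132, 0.0832]
ee_rot: [0.733, 0.68, -0.0, -0.0]
ft_force: [-0.1, 0.5, -5.0]
grip_width: 0.544
clock: 8.2
position: [0.4921, -0.2132, 0.0826]
ee_rot: [0.733, 0.68, 0.0, 0.0]
ft_force: [0.4, -0.1, -5.0]
grip_width: 0.549
```

```bash
python3 -m pendant '[[0,0,0.02,0,0.8],[0,0,0.02,0,0.8]]';  python3 -m pendant '[[0,0,0.02,0,0.8],[0,0,0.02,0,0.8]]'
```

```text
clock: 8.45
position: [0.4922, -0.2132, 0.082]
ee_rot: [0.733, 0.68, -0.0, 0.0]
ft_force: [-1.4, 0.7, 0.5]
grip_width: 0.544
clock: 8.7
position: [0.4922, -0.2133, 0.082]
ee_rot: [0.733, 0.68, -0.0, 0.0]
ft_force: [-5.0, 1.7, 10.0]
grip_width: 0.55
```

It's down: the force went from −5 N to +10 N. I'll ease off and release.

```bash
python3 -m pendant '[[0,0,-0.02,0,0.8],[0,0,-0.02,0,0.4],[0,0,-0.02,0,0.2],[0,0,-0.02,0,0],[0,0,-0.02,0,0]]' 20; python3 -m pendant '[[0,0,0,0,0],[0,0,-0.8,0,0],[0,0,-1.6,0,0],[0,0,-2.6,0,0],[0,0,-3.6,0,0]]';python3 -m pendant '[[-1.2,0,0,0,0],[-2.4,0,0,0,0],[-2.4,0,0,0,0]]'
python3 - <<'E'
from h import *
from workcell import camera,manip
o=manip.get_obs(); print(o["position"],o["ft_force"],o["grip_width"])
c=get_calibration("wrist"); p,d=camera("wrist"); p=np.ascontiguousarray(p[:,:,::-1]); cv2.imwrite("pics/w8.png",p); X=cloud(d,c); hsv=cv2.cvtColor(p,cv2.COLOR_BGR2HSV)
r=cv2.inRange(hsv,(0,180,60),(8,255,255))|cv2.inRange(hsv,(172,180,60),(180,255,255))
k=max(cv2.findContours(r,0,2)[0],key=cv2.contourArea); P=np.array([ray(q,c,.014) for q in k[:,0]]); rc=cv2.minAreaRect((P[:,:2]*1000).astype(np.float32)); print("tile",rc)
S=X[np.hypot(X[...,0]-.493,X[...,1]+.213)<.045]
for lo,hi in [(.026,.046),(.108,.13)]:
    D=S[(S[:,2]>lo)&(S[:,2]<hi)]; print(len(D),np.median(D[:,2]),cv2.minAreaRect((D[:,:2]*1000).astype(np.float32)))
p,d=camera("side"); cv2.imwrite("pics/side8.png",p[:,:,::-1])
E
```

```text
clock: 9.32
position: [0.4922, -0.2132, 0.0818]
ee_rot: [0.733, 0.68, 0.0, 0.0]
ft_force: [0.3, -1.1, 0.5]
grip_width: 1.001
clock: 9.95
position: [0.4919, -0.2131, 0.227]
ee_rot: [0.733, 0.68, -0.0, 0.0]
ft_force: [0.8, -1.7, 0.2]
grip_width: 1.0
clock: 10.32
position: [0.4832, -0.3131, 0.2251]
ee_rot: [0.735, 0.678, -0.001, -0.0]
ft_force: [0.7, 0.3, -0.6]
grip_width: 0.999
[ 0.4832064  -0.31313303  0.2251034 ] [ 0.68036961  0.25560672 -0.59733782] 0.999414386105521
tile ((494.5633239746094, -213.19143676757812), (101.63823699951172, 101.56098937988281), 85.32074737548828)
3135 0.03539919354418952 ((492.1910400390625, -214.47909545898438), (61.8212890625, 63.54243850708008), 10.036806106567383)
1231 0.11535860784460422 ((492.89129638671875, -214.0756072998047), (10.18825912475586, 48.00212860107422), 87.1489028930664)
```

View pics/w8.png

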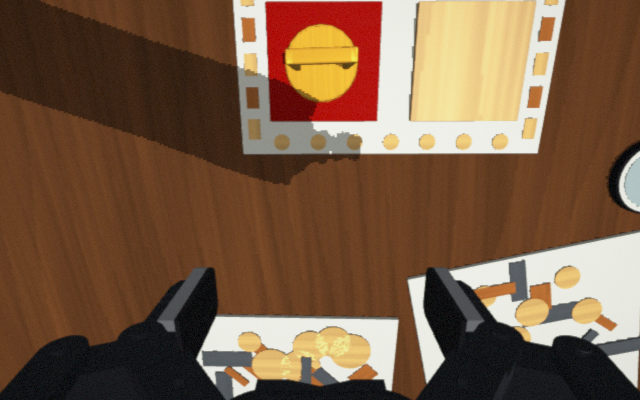

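View pics/side8.png

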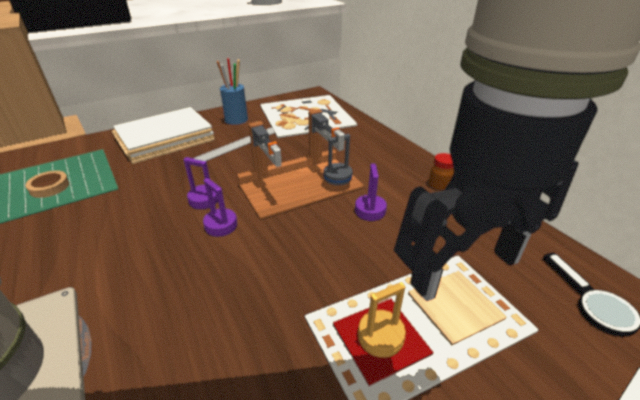

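The brass weight stands upright on the red tile (wrist view 321,62; side view 383,332), about 2.5 mm from its centre. The iron weight is still on its hook at (338,165), and the gripper is clear.

```bash
python3 -m pendant '[[0,0,0,0,0],[0,0,0,0,0]]'; python3 -c "from workcell import hand_in; print(hand_in())"
```

```text
clock: 10.68
position: [0.4852, -0.3079, 0.2259]
ee_rot: [0.733, 0.681, 0.0, 0.0]
ft_force: [0.4, 0.2, 0.0]
grip_width: 1.0
the job is handed in; nothing more can be done
None
```

The brass weight is standing upright on the dark red tile, released, and the job is handed in at about 10.7 s. I gripped its bail just under the bar, pushed the keeper back about 24 mm with the bar, and lifted it about 42 mm. Then I drew it straight out to −y over the beak and lowered it until I felt contact; the wrist force stayed within about 10 N in every reading.

- **Placing:** the last wrist view puts the disc and bar about 2 to 3 mm from the tile's centre. The bar is directly above the disc, so the weight is upright.
- **Tile position:** the side, top and wrist views disagree on the tile's centre by about 3 mm, which is small against the 104 mm tile.
- **Other things:** the iron weight still hangs on its hook and the purple ones look undisturbed. The open gripper stands clear of everything.

My first colour mask for the tile in the top view picked the wrong thing, so I redid it before using the result.

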